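# Fetch the red cheese from behind the jars

## Task

A customer wants the red-waxed cheese weighed, but two of the four tall jars in the display tray stand right in front of it: set those two jars aside upright on the wooden board, then lay the red cheese flat in the middle of the scale's pan, and then put both jars back in the tray, each where it stood. Set everything down gently, never let anything drop or tip over, and leave the other two jars and the yellow cheese where they are.

Things in the scene. Friction and masses are not known exactly. Their poses are not given: they have to be found in the camera images.
- jar_green: Glass jar with a green lid and olive-green pickles inside, 58 mm in diameter with straight sides up to 102 mm, 125 mm high over the lid (56 mm wide), about 0.3 kg. Stands in the tray's front row, nearer the robot: four jars in a line 74 mm apart between centres, 16 mm free between neighbours, in any order. Origin: centre of its underside; z up along its axis.
- jar_blue: Glass jar with a blue lid and cream-coloured cheese balls inside, 58 mm in diameter with straight sides up to 102 mm, 125 mm high over the lid (56 mm wide), about 0.3 kg. Stands in the tray's front row, nearer the robot: four jars in a line 74 mm apart between centres, 16 mm free between neighbours, in any order. Origin: centre of its underside; z up along its axis.
- jar_white: Glass jar with a white lid and brown honey inside, 58 mm in diameter with straight sides up to 102 mm, 125 mm high over the lid (56 mm wide), about 0.3 kg. Stands in the tray's front row, nearer the robot: four jars in a line 74 mm apart between centres, 16 mm free between neighbours, in any order. Origin: centre of its underside; z up along its axis.
- jar_black: Glass jar with a black lid and dark olives inside, 58 mm in diameter with straight sides up to 102 mm, 125 mm high over the lid (56 mm wide), about 0.3 kg. Stands in the tray's front row, nearer the robot: four jars in a line 74 mm apart between centres, 16 mm free between neighbours, in any order. Origin: centre of its underside; z up along its axis.
- red_cheese: Red-waxed loaf, 60 mm (its x) by 110 mm (its y), 45 mm high, 0.32 kg; lift it by the 60 mm width. Left or right in the tray's back row, y along the row. Two jars stand within 50 mm of its middle along its y, about 14 mm before it: no room for a finger. The other two are over 95 mm off along y. Behind it 45 mm are free; the other loaf is 38 mm off its end. Origin: centre of underside; z up.
- yellow_cheese: Yellow-waxed cheese loaf of the same size, in the other place of the back row. Not to be moved. Origin: centre of its underside; x across its 60 mm width, y along its 110 mm length. (Elsewhere, in no one's way: a white cheese block, 55 mm high, on the counter between robot and tray, and a slice lifter lying beyond the tray.)
- tray: White enamelled display tray with a blue rolled rim, 240 mm (x) by 330 mm (y), rim 18 mm high, floor 4 mm thick. Fixed, slightly turned; its -x side is nearer the robot. Jars and loaves stand on its floor, 4 mm above the counter, the jars centred at about x = -47 mm, the loaves at about x = 26 mm in its frame. Origin: centre of its underside.
- board: Brown wooden cutting board, 280 mm (x) by 170 mm (y), 18 mm thick, fixed on the counter to the left or to the right of the tray; the side area for the jars. Origin: centre of its underside; x along its length.
- pan (a point): Centre of the top of the square steel pan (180 by 180 mm, flat, rigid, no rim, 50 mm above the counter) of the white bench scale, which is fixed beside the tray, on the other side from the board. x and y along the pan's edges, z up. A display panel lies on its -x side, lower than the pan.
Things that resemble listed ones, but are neither listed nor needed, are in the scene too. Several things look just like the red_cheese: the one meant starts farthest to the robot's right.

How it is judged:
By the outcome, as a careful person would: the job done as asked, in the order asked, and still so for the second after the job is handed in, with the robot touching nothing.
It also fails if it takes over 136 s, if anything falls off the work surface, if the arm or the gripper's body presses on something with over 40 N, if the wrist force passes 120 N, or if a joint passes its speed limit or range.

## Robot

A 6-joint arm with a two-finger parallel gripper is mounted at the origin on the work surface. World frame = base frame: x ahead of the robot, y to its left, z up, the work surface at z = 0. Lengths are in m, angles in rad, forces in N, time in s.
With the tool pointing down it reaches from about 0.35 to 0.85 m from the base axis. Payload 8.1 kg.
Tool frame: the origin (TCP) lies at the very end of the fingers, on their centre line; the grasp point (between the pads) lies 19 mm behind it; z points along the fingers, y is the line along which they close (so a half turn about z gives the same grasp; the last joint's range is limited). The gripper opens to 93 mm and grips with 3 to 60 N. Pads are 15 mm wide; open, the fingers measure 128 mm over their backs; the gripper's body (75 mm by 188 mm) begins 65 mm behind the grasp point.
Start: joints at [1.128, 0.13, 1.488, -0, 1.523, -0.085], TCP at [0.21, 0.562, 0.219] pointing down, gripper open.
Joint ranges: [-2.96, 2.96], [-0.89, 2.26], [0.02, 2.5], [-1.34, 4.48], [0, 2.73], [-2.66, 2.66]. Speed limits (rad/s): [2.39, 2.39, 2.79, 3.14, 3.14, 3.14].

## Interface

Orientations are given as a 3x3 rotation matrix whose columns are the frame's x, y, z axes.
In Python, from rig import manip gives the robot as it stands. The module is installed in compiled form; this text tells all that it offers.
- The arm moves only by the tool arm_command, never from a script. Its arguments are lists of equal length, an entry for each row: "dr": the turn, a rotation vector about the tool's x, y, z in units of 8 degrees (1.0 is 8 degrees), a list of three; "linear": the shift along the tool's x, y, z in cm, a list of three; "grip": the opening, from -1 (shut) to 1 (fully open). A call has 1 to 8 rows; each row shifts and turns the commanded pose from where the row before left it, along the tool's axes as they then stand; what a row does not reach is not made up. A row lasts 1/8 s, in which the tool goes at most 62.5 mm and 10.7 degrees, less where a joint would pass 70% of its speed; a pose out of reach is approached as far as the arm can. A call with a gripper value outside its range is refused whole. The fingers move at their own pace and stop on an object; "force" is the grip in N (left out, the last holds). Time passes only in rows, so rows that do not move let the fingers close. It gives the time, the measured TCP pose, the force, the opening and the grip force at its end, in the units of the state.
- manip.get_state(): the state, without advancing time (a new reading comes with each control period).
- manip.capture(name): name is "scene" or "top" or "wrist"; returns a dict with "pixels" (400x640x3 uint8, blue, green, red), "z_map" (400x640 float32, m along the optical axis (not along the pixel's ray), 0 where there is no reading), "fx", "fy", "cx", "cy" (pixels), "distortion" ([k1, k2, p1, p2, k3] as OpenCV has them; the pictures are not rectified), "R" (3x3) and "t" (3): a world point X has camera coordinates R X + t. Camera axes: x right, y down, z forward; pixel columns grow to the right and rows downward; lengths in m; the calibration is good to about 2 mm. A picture is of the moment at which its call begins.
- manip.sign_off(): hands the job in; it is judged then, once.
The state is a dict: "time": time; "qpos": joint angles; "qd": joint speeds; "tau": joint torques, N m; "ee_pos": TCP position; "eef_rot": TCP orientation; "ft_force": force on the tool from outside, world axes, zero at the start; "wrist_torque": the same for the moment, N m; "opening": opening from 0.0 (shut) to 1.0 (fully open); "finger_force": force on a finger pad.
Only numpy, scipy, OpenCV 4.12 (cv2) and the standard library are available. Lean on these libraries where they do the work, as an engineer would, in place of code of your own. Each camera call takes 0.05 s, during which the arm holds its last target. There are 200 camera calls.

## Working session

There is one attempt and no reset: what is moved stays moved. The work goes in short steps, Python scripts to look and compute and a tool call to move; the robot and the scene stay as the last step left them, time stands still between calls to the robot, and variables do not carry over. Pictures are saved under pics/ and viewed, at most 14 in all, crops included, and the job is handed in when it is done.

Besides the shell and the picture viewer there is one more tool, called after ">>>" in YAML: its name, and indented under it one key for each argument. arm_command: Moves the arm, as the interface text tells. Its arguments: {"type":"object","properties":{"dr":{"type":"array"},"linear":{"type":"array"},"grip":{"type":"array"},"force":{"type":"number"}},"required":["dr","linear","grip"]}

```bash
mkdir -p pics
cat > h.py <<'E'
import numpy as np, cv2
from rig import manip
def cap(n):
    c=manip.capture(n); c['K']=np.array([[c['fx'],0,c['cx']],[0,c['fy'],c['cy']],[0,0,1]]); c['D']=np.array(c['distortion']); return c
def ray(c,uv):
    p=cv2.undistortPoints(np.array(uv,float).reshape(-1,1,2),c['K'],c['D']).reshape(-1,2)
    return np.c_[p,np.ones(len(p))]
def onplane(c,uv,z):
    R=np.array(c['R']);t=np.array(c['t']).ravel(); d=ray(c,uv)@R; o=-R.T@t
    return o+d*((z-o[2])/d[:,2])[:,None]
def bydepth(c,uv):
    R=np.array(c['R']);t=np.array(c['t']).ravel()
    uv=np.array(uv).reshape(-1,2); z=c['z_map'][uv[:,1].astype(int),uv[:,0].astype(int)]
    return (ray(c,uv)*z[:,None]-t)@R
E
python3 - <<'E'
from h import *
for n in('scene','top'):
    c=cap(n); cv2.imwrite(f'pics/{n}0.png',c['pixels']); print(n,c['fx'],c['distortion'],-np.array(c['R']).T@np.array(c['t']).ravel())
s=manip.get_state(); print(s['time'],s['ee_pos'],s['eef_rot'],s['opening'])
E
```

```text
scene 474.7911772022496 [-0.0783606  0.         0.         0.         0.       ] [1.24611517 0.33372777 0.86733464]
top 463.7758842354425 [-0.05284  0.       0.       0.       0.     ] [0.30004202 0.0097974  1.28578343]
0.1 [0.20988918 0.56153583 0.21767632] [[-9.36667822e-01  3.50218323e-01 -7.18843773e-04]
 [ 3.50219035e-01  9.36666573e-01 -1.53596693e-03]
 [ 1.35393170e-04 -1.69044357e-03 -9.99998562e-01]] 0.9996531257394526
```

View pics/top0.png

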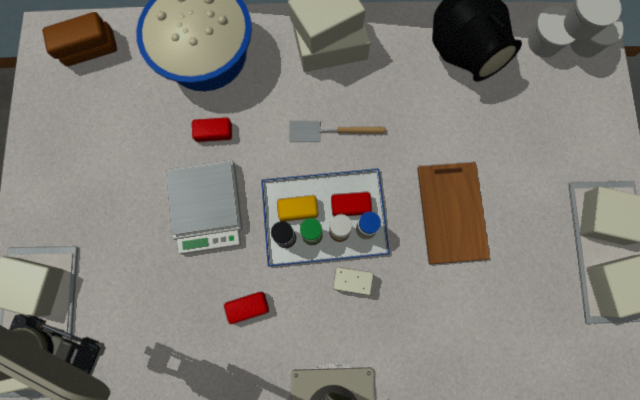

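View pics/scene0.png

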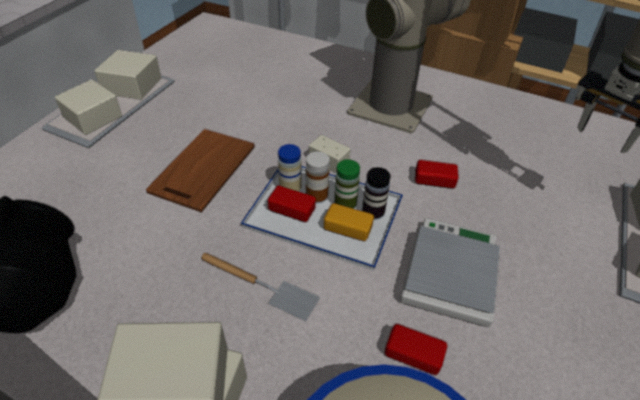

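The red-cheese candidates in the top view are at (212,129), (246,308) and (351,204). Image right is the robot's right (-y), so (351,204) in the tray is the one meant. The jars in front of it are white (340,228) and blue (369,223). The board is on the right (453,213) and the scale on the left (203,200). Next I'll confirm this in an enlarged crop and measure positions.

```bash
cat >> h.py <<'E'
def cloud(c):
    v,u=np.mgrid[0:400,0:640]; return bydepth(c,np.c_[u.ravel(),v.ravel()]).reshape(400,640,3)
def rect(P):
    (x,y),(w,h),a=cv2.minAreaRect((P[:,:2]*1000).astype(np.float32)); return np.round([x,y,w,h,a],1)
def largest(m):
    n,l,s,_=cv2.connectedComponentsWithStats(m.astype(np.uint8)); return l==1+np.argmax(s[1:,4])
def roi(m,u0,v0,u1,v1):
    o=np.zeros_like(m); o[v0:v1,u0:u1]=m[v0:v1,u0:u1]; return o
E
cat > meas.py <<'E'
from h import *
c=cap('top'); P=cloud(c); px=c['pixels']; cv2.imwrite('pics/crop1.png',cv2.resize(px[100:340,180:500],(800,600),interpolation=cv2.INTER_CUBIC))
hsv=cv2.cvtColor(px,cv2.COLOR_BGR2HSV); z=P[...,2]
for nm,(u,v) in dict(black=(283,233),green=(311,231),white=(340,227),blue=(369,223)).items():
    m=largest(roi(z>.115,u-15,v-16,u+15,v+16)); ys,xs=np.where(m)
    q=np.c_[xs,ys].astype(np.float32); (cu,cv_),r=cv2.minEnclosingCircle(q)
    h=np.median(z[m]); W=onplane(c,[[cu,cv_],[cu+r,cv_]],.129)
    print(nm,'px',cu.round(1),cv_.round(1),'h',h.round(4),'enc',W[0].round(4),'r',np.linalg.norm(W[1]-W[0]).round(4),'cent',P[m][:,:2].mean(0).round(4),m.sum())
H,S,V=cv2.split(hsv)
def rep(nm,m,zz):
    m=largest(m); cs,_=cv2.findContours(m.astype(np.uint8),0,1); k=max(cs,key=cv2.contourArea).reshape(-1,2)
    W=onplane(c,k,zz); print(nm,'h',np.median(z[m]).round(4),'rect',rect(W),'depthrect',rect(P[m]),m.sum())
red=((H<8)|(H>172))&(S>150)&(V>60)
for i,b in enumerate([(190,110,235,145),(220,285,275,330),(325,185,380,220)]): rep('red%d'%i,roi(red&(z>.03),*b),.049 if i==2 else .045)
rep('yellow',roi((H>15)&(H<32)&(S>150)&(z>.035),270,190,322,225),.049)
rep('pan',roi((abs(z-.05)<.007),150,150,250,260),.05)
rep('board',roi((H<20)&(S>80)&(abs(z-.018)<.008),405,150,500,270),.018)
rep('trayrim',roi((H>100)&(H<125)&(S>90),255,160,400,275),.018)
E
python3 meas.py
```

```text
Traceback (most recent call last):
  File "meas.py", line 8, in <module>
    print(nm,'px',cu.round(1),cv_.round(1),'h',h.round(4),'enc',W[0].round(4),'r',np.linalg.norm(W[1]-W[0]).round(4),'cent',P[m][:,:2].mean(0).round(4),m.sum())
                  ^^^^^^^^
AttributeError: 'float' object has no attribute 'round'
```

View pics/crop1.png

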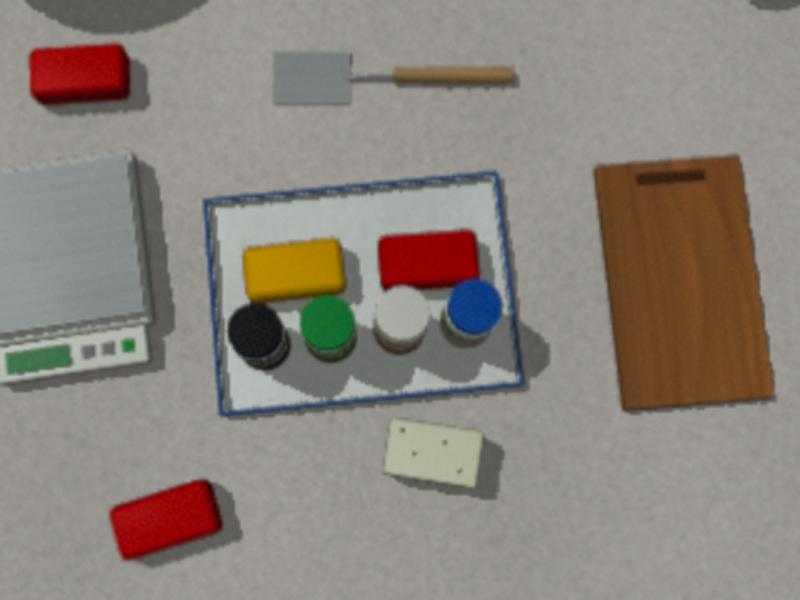

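The crop confirms it. The red loaf in the tray, crop (428,260), is the rightmost of the three, with white (402,320) and blue (473,308) in front of it. The board is clear.

```bash
sed -i "s/cu.round(1),cv_.round(1)/round(cu,1),round(cv_,1)/" meas.py; python3 meas.py
```

```text
black px 281.5 231.8 h 0.1291 enc [0.4601 0.1185 0.129 ] r 0.0284 cent [0.4592 0.1175] 397
green px 310.5 228.5 h 0.1293 enc [0.4665 0.0455 0.129 ] r 0.0278 cent [0.4666 0.0454] 390
white px 340.7 224.9 h 0.129 enc [ 0.4736 -0.0306  0.129 ] r 0.0282 cent [ 0.4739 -0.0303] 391
blue px 369.6 222.1 h 0.129 enc [ 0.4789 -0.1038  0.129 ] r 0.0284 cent [ 0.4789 -0.1037] 390
red0 h 0.0441 rect [769.9 325.   62.3 105.1   2.2] depthrect [573.7 163.  617.8 108.9  39.2] 755
red1 h 0.0446 rect [274.6 221.8  56.6 107.4  16.1] depthrect [294.5 146.4  58.7 267.1  14.7] 899
red2 h 0.0485 rect [543.4 -63.7  58.7 106.2   3.1] depthrect [437.2 -55.8 108.  284.3  85.3] 780
yellow h 0.0485 rect [536.2  83.6  58.9 106.4   5.1] depthrect [430.9  74.6 271.8 106.7   4.9] 820
pan h 0.0503 rect [572.1 342.8 181.  182.4   7.3] depthrect [572.3 344.1 182.5 182.5   7.2] 4239
board h 0.0179 rect [ 519.4 -349.3  278.   170.     3.2] depthrect [ 519.8 -350.8  278.3  171.3    3.2] 5809
trayrim h 0.018 rect [515.8  10.4 242.6 333.9   4.3] depthrect [469.1   6.8 336.6 334.9   4.4] 400
```

>>> arm_command:
  dr:
    - [0,0,1.01]
    - [0,0,1.01]
    - [0,0,1.01]
    - [0,0,1.01]
    - [0,0,1.01]
    - [0,0,1.01]
    - [0,0,1.01]
    - [0,0,1.02]
  linear:
    - [0,0,0]
    - [0,0,0]
    - [0,0,0]
    - [0,0,0]
    - [0,0,0]
    - [0,0,0]
    - [0,0,0]
    - [0,0,0]
  grip: [1,1,1,1,1,1,1,1]
  force: 20

```text
time: 1.2
ee_pos: [0.21, 0.5619, 0.2183]
eef_rot: [[-0.079, 0.997, -0.0], [0.997, 0.079, -0.0], [-0.0, -0.0, -1.0]]
ft_force: [0.3, -0.7, -0.2]
opening: 1.0
finger_force: 0.0
```

```bash
cat > go.py <<'E'
import sys
from h import *
s=manip.get_state(); R=np.array(s['eef_rot']); p=np.array(s['ee_pos'])
print('t',s['time'],'p',p.round(4),'yang',np.degrees(np.arctan2(R[1,1],R[0,1])).round(2),'tilt',R[:,2].round(4),'F',np.round(s['ft_force'],1),'op',round(s['opening'],3),'ff',np.round(s['finger_force'],1))
if len(sys.argv)>1:
    for a in sys.argv[1:]:
        g=np.array([float(q) for q in a.split(',')]); print('to',g,'cm',((g-p)@R*100).round(2))
E
python3 go.py 0.4738,-0.0303,0.219
```

```text
t 1.2 p [0.21   0.5619 0.2183] yang 4.51 tilt [-2.e-04 -5.e-04 -1.e+00] F [ 0.3 -0.7 -0.2] op 1.0 ff 0.0
to [ 0.4738 -0.0303  0.219 ] cm [-6.111e+01  2.164e+01 -4.000e-02]
```

>>> arm_command:
  dr:
    - [0,0,0]
    - [0,0,0]
    - [0,0,0]
    - [0,0,0]
    - [0,0,0]
    - [0,0,0]
    - [0,0,0]
    - [0,0,0]
  linear:
    - [-4.5,1.6,0]
    - [-4.5,1.6,0]
    - [-4.5,1.6,0]
    - [-4.5,1.6,0]
    - [-4.5,1.6,0]
    - [-4.5,1.6,0]
    - [-4.5,1.6,0]
    - [-4.5,1.6,0]
  grip: [1,1,1,1,1,1,1,1]

```text
time: 2.2
ee_pos: [0.368, 0.2125, 0.2187]
eef_rot: [[-0.084, 0.996, 0.0], [0.996, 0.084, 0.0], [0.0, 0.0, -1.0]]
ft_force: [0.1, -0.2, 0.0]
opening: 1.001
finger_force: 0.0
```

>>> arm_command:
  dr:
    - [0,0,0]
    - [0,0,0]
    - [0,0,0]
    - [0,0,0]
    - [0,0,0]
    - [0,0,0]
    - [0,0,0]
    - [0,0,0]
  linear:
    - [-4.5,1.6,0]
    - [-4.5,1.6,0]
    - [-4.5,1.6,0]
    - [-4.5,1.6,0]
    - [-4.5,1.6,0]
    - [-2.6,0.84,0]
    - [0,0,0]
    - [0,0,0]
  grip: [1,1,1,1,1,1,1,1]

```text
time: 3.2
ee_pos: [0.4763, -0.0283, 0.2184]
eef_rot: [[-0.083, 0.997, -0.001], [0.997, 0.083, 0.001], [0.001, -0.001, -1.0]]
ft_force: [-0.2, 0.0, 0.8]
opening: 1.0
finger_force: 0.0
```

```bash
cat > w.py <<'E'
from h import *
c=cap('wrist'); cv2.imwrite('pics/w1.png',c['pixels']); P=cloud(c); z=P[...,2]
m=(z>.122)&(z<.136)
n,l,s,_=cv2.connectedComponentsWithStats(m.astype(np.uint8))
for i in range(1,n):
    if s[i,4]>300:
        q=np.argwhere(l==i)[:,::-1].astype(np.float32)
        (u,v),r=cv2.minEnclosingCircle(q); W=onplane(c,[[u,v],[u+r,v]],.129)
        print(s[i],np.median(z[l==i]).round(4),W[0].round(4),'r',np.linalg.norm(W[1]-W[0]).round(4),'cen',P[l==i].mean(0).round(4), c['pixels'][l==i].mean(0).round())
E
python3 w.py; python3 go.py 0.4738,-0.0303,0.066
```

```text
[ 274    0   79   47 2917] 0.1291 [0.4602 0.1147 0.129 ] r 0.0276 cen [0.4611 0.1068 0.129 ] [31. 28. 27.]
[ 278   71   75   78 4468] 0.1292 [0.4666 0.0462 0.129 ] r 0.0288 cen [0.467  0.046  0.1292] [ 61. 109.  44.]
[ 282  174   69   68 3636] 0.1294 [ 0.4741 -0.0293  0.129 ] r 0.0276 cen [ 0.4742 -0.0295  0.1293] [165. 166. 164.]
[ 284  259   64   31 1505] 0.1294 [ 0.4793 -0.0994  0.129 ] r 0.027 cen [ 0.4786 -0.0898  0.1289] [87. 40. 18.]
t 3.25 p [ 0.4763 -0.028   0.2185] yang 4.81 tilt [-3.e-04  4.e-04 -1.e+00] F [-0.6  0.5  0.5] op 1.003 ff 0.0
to [ 0.4738 -0.0303  0.066 ] cm [-0.21 -0.27 15.25]
```

View pics/w1.png

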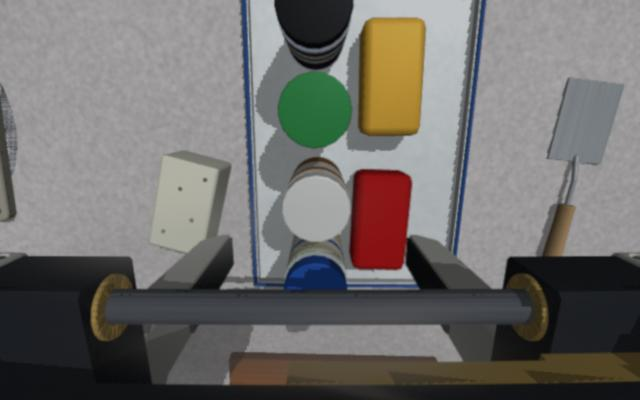

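The wrist view shows the white lid at (317,207), blue at (315,275) and the red loaf at (380,218). The white lid agrees with the top view to about 1 mm, so I'll go down and grasp it.

>>> arm_command:
  dr:
    - [0,0,0]
    - [0,0,0]
    - [0,0,0]
    - [0,0,0]
    - [0,0,0]
    - [0,0,0]
    - [0,0,0]
    - [0,0,0]
  linear:
    - [-0.2,-0.2,0]
    - [0,0,1]
    - [0,0,3]
    - [0,0,4]
    - [0,0,3.2]
    - [0,0,2.5]
    - [0,0,1.5]
    - [0,0,0]
  grip: [1,1,1,1,1,1,1,1]
  force: 25

```text
time: 4.25
ee_pos: [0.4738, -0.0306, 0.0654]
eef_rot: [[-0.084, 0.996, -0.002], [0.996, 0.084, 0.0], [0.001, -0.002, -1.0]]
ft_force: [0.5, -0.0, 0.8]
opening: 0.999
finger_force: 0.0
```

>>> arm_command:
  dr:
    - [0,0,0]
    - [0,0,0]
    - [0,0,0]
    - [0,0,0]
    - [0,0,0]
    - [0,0,0]
    - [0,0,0]
    - [0,0,0]
  linear:
    - [0,0,0]
    - [0,0,0]
    - [0,0,0]
    - [0,0,0]
    - [0,0,0]
    - [0,0,0]
    - [0,0,0]
    - [0,0,0]
  grip: [0.6,0.5,0.4,0.3,-1,-1,-1,-1]

```text
time: 5.25
ee_pos: [0.4748, -0.031, 0.0668]
eef_rot: [[-0.083, 0.997, -0.0], [0.997, 0.083, -0.0], [-0.0, -0.0, -1.0]]
ft_force: [-3.0, -0.3, 4.8]
opening: 0.618
finger_force: 25.0
```

```bash
python3 go.py
```

```text
t 5.25 p [ 0.4748 -0.031   0.0668] yang 4.78 tilt [-1.e-04 -1.e-04 -1.e+00] F [-3.  -0.3  4.8] op 0.618 ff 25.0
```

>>> arm_command:
  dr:
    - [0,0,0]
    - [0,0,0]
    - [0,0,0]
    - [0,0,0]
    - [0,0,0]
    - [0,0,0]
    - [0,0,0]
    - [0,0,0]
  linear:
    - [0,0,-0.5]
    - [0,0,-1.5]
    - [0,0,-2.5]
    - [0,0,-3]
    - [0,0,-3]
    - [0,0,-2.5]
    - [0,0,-1.5]
    - [0,0,-0.5]
  grip: [-1,-1,-1,-1,-1,-1,-1,-1]

```text
time: 6.25
ee_pos: [0.4753, -0.031, 0.2177]
eef_rot: [[-0.083, 0.997, 0.002], [0.997, 0.083, -0.0], [-0.0, 0.002, -1.0]]
ft_force: [-0.5, -0.7, -3.3]
opening: 0.616
finger_force: 25.0
```

>>> arm_command:
  dr:
    - [0,0,0]
    - [0,0,0]
    - [0,0,0]
    - [0,0,0]
    - [0,0,0]
    - [0,0,0]
    - [0,0,0]
    - [0,0,0]
  linear:
    - [-1.5,0,0]
    - [-3,-0.5,0]
    - [-4.5,-0.5,0]
    - [-5,-0.5,0]
    - [-5,-0.5,0]
    - [-4.5,-0.5,0]
    - [-3.5,-0.5,0]
    - [-1.5,0,0]
  grip: [-1,-1,-1,-1,-1,-1,-1,-1]

```text
time: 7.25
ee_pos: [0.4672, -0.3197, 0.2148]
eef_rot: [[-0.081, 0.997, -0.002], [0.997, 0.081, 0.001], [0.001, -0.002, -1.0]]
ft_force: [0.7, 0.9, -2.9]
opening: 0.619
finger_force: 25.0
```

```bash
python3 go.py
python3 - <<'E'
from h import *
cv2.imwrite('pics/s2.png',cap('scene')['pixels'][60:320,100:500])
E
```

```text
t 7.25 p [ 0.4672 -0.3197  0.2148] yang 4.63 tilt [-0.0024  0.0013 -1.    ] F [ 0.7  0.9 -2.9] op 0.619 ff 25.0
```

View pics/s2.png

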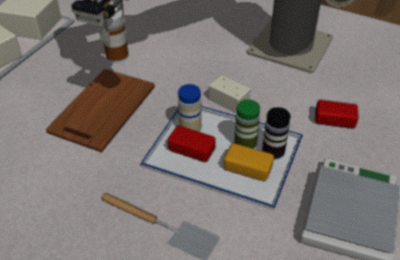

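The white jar hangs upright over the board at crop (115,45), and the blue jar at (190,105) is undisturbed. I'll lower it onto the board.

>>> arm_command:
  dr:
    - [0,0,0]
    - [0,0,0]
    - [0,0,0]
    - [0,0,0]
    - [0,0,0]
    - [0,0,0]
    - [0,0,0]
    - [0,0,0]
  linear:
    - [0,0,1]
    - [0,0,2.5]
    - [0,0,3]
    - [0,0,3]
    - [0,0,2]
    - [0,0,1.2]
    - [0,0,0.6]
    - [0,0,0]
  grip: [-1,-1,-1,-1,-1,-1,-1,-1]

```text
time: 8.3
ee_pos: [0.4689, -0.3176, 0.0839]
eef_rot: [[-0.083, 0.997, 0.0], [0.997, 0.083, -0.0], [-0.0, 0.0, -1.0]]
ft_force: [0.4, 0.3, -3.1]
opening: 0.619
finger_force: 25.0
```

>>> arm_command:
  dr:
    - [0,0,0]
    - [0,0,0]
    - [0,0,0]
    - [0,0,0]
  linear:
    - [0,0,0.1]
    - [0,0,0.1]
    - [0,0,0]
    - [0,0,0]
  grip: [-1,-1,-1,-1]

```text
time: 8.8
ee_pos: [0.4687, -0.3176, 0.0818]
eef_rot: [[-0.083, 0.997, 0.0], [0.997, 0.083, -0.0], [-0.0, 0.0, -1.0]]
ft_force: [0.7, 0.2, -2.8]
opening: 0.62
finger_force: 25.0
```

```bash
python3 go.py
```

```text
t 8.8 p [ 0.4687 -0.3176  0.0818] yang 4.78 tilt [ 2.e-04 -1.e-04 -1.e+00] F [ 0.7  0.2 -2.8] op 0.62 ff 25.0
```

>>> arm_command:
  dr:
    - [0,0,0]
    - [0,0,0]
    - [0,0,0]
  linear:
    - [0,0,0.1]
    - [0,0,0]
    - [0,0,0]
  grip: [-1,-1,-1]

```text
time: 9.18
ee_pos: [0.4688, -0.3176, 0.0808]
eef_rot: [[-0.083, 0.997, 0.0], [0.997, 0.083, -0.0], [-0.0, 0.0, -1.0]]
ft_force: [-1.1, 0.2, -1.2]
opening: 0.622
finger_force: 25.0
```

>>> arm_command:
  dr:
    - [0,0,0]
    - [0,0,0]
    - [0,0,0]
  linear:
    - [0,0,0.1]
    - [0,0,0]
    - [0,0,0]
  grip: [-1,-1,-1]

```text
time: 9.55
ee_pos: [0.4689, -0.3179, 0.0808]
eef_rot: [[-0.083, 0.997, 0.0], [0.997, 0.083, -0.001], [-0.001, 0.0, -1.0]]
ft_force: [-3.9, 1.7, 6.3]
opening: 0.621
finger_force: 25.0
```

>>> arm_command:
  dr:
    - [0,0,0]
    - [0,0,0]
    - [0,0,0]
    - [0,0,0]
    - [0,0,0]
    - [0,0,0]
  linear:
    - [0,0,-0.05]
    - [0,0,0]
    - [0,0,0]
    - [0,0,0]
    - [0,0,0]
    - [0,0,0]
  grip: [0.25,0.3,0.4,0.6,1,1]

```text
time: 10.3
ee_pos: [0.4687, -0.3175, 0.0801]
eef_rot: [[-0.083, 0.997, 0.0], [0.997, 0.083, -0.0], [-0.0, 0.0, -1.0]]
ft_force: [-0.1, -0.4, 0.2]
opening: 0.963
finger_force: 0.0
```

>>> arm_command:
  dr:
    - [0,0,0]
    - [0,0,0]
    - [0,0,0]
    - [0,0,0]
    - [0,0,0]
    - [0,0,0]
    - [0,0,0]
    - [0,0,0]
  linear:
    - [0,0,-0.65]
    - [0,0,-1.5]
    - [0,0,-2.5]
    - [0,0,-3]
    - [0,0,-3]
    - [0,0,-2]
    - [0,0,-1]
    - [0,0,0]
  grip: [1,1,1,1,1,1,1,1]

```text
time: 11.3
ee_pos: [0.4689, -0.3177, 0.2171]
eef_rot: [[-0.083, 0.997, 0.001], [0.997, 0.083, -0.001], [-0.001, 0.001, -1.0]]
ft_force: [-0.8, -0.5, 0.1]
opening: 1.001
finger_force: 0.0
```

```bash
python3 w.py; python3 go.py 0.479,-0.1036,0.066
```

```text
t 11.35 p [ 0.4685 -0.3173  0.216 ] yang 4.78 tilt [-6.e-04  5.e-04 -1.e+00] F [ 0.7  0.3 -0.7] op 1.002 ff 0.0
to [ 0.479  -0.1036  0.066 ] cm [21.21  2.84 15.01]
```

>>> arm_command:
  dr:
    - [0,0,0]
    - [0,0,0]
    - [0,0,0]
    - [0,0,0]
    - [0,0,0]
    - [0,0,0]
    - [0,0,0]
    - [0,0,0]
  linear:
    - [2.1,0.35,0]
    - [4,0.5,0]
    - [5,0.5,0]
    - [5,0.5,0]
    - [3.5,0.5,0]
    - [1.5,0.5,0]
    - [0,0,0]
    - [0,0,0]
  grip: [1,1,1,1,1,1,1,1]

```text
time: 12.35
ee_pos: [0.4794, -0.1056, 0.2163]
eef_rot: [[-0.083, 0.997, -0.001], [0.997, 0.083, -0.0], [-0.0, -0.001, -1.0]]
ft_force: [-1.0, -0.6, 0.8]
opening: 0.999
finger_force: 0.0
```

```bash
python3 w.py; python3 go.py 0.479,-0.1036,0.066
```

```text
[ 280    0   79   41 2407] 0.129 [0.4672 0.0402 0.129 ] r 0.0268 cen [0.4678 0.0311 0.1289] [ 62. 108.  44.]
[ 285  171   70   68 3720] 0.1294 [ 0.4796 -0.1033  0.129 ] r 0.0276 cen [ 0.4797 -0.1034  0.1293] [128.  65.  37.]
t 12.4 p [ 0.4794 -0.1058  0.2164] yang 4.72 tilt [-5.e-04 -2.e-04 -1.e+00] F [-0.1 -0.3 -0.7] op 0.999 ff 0.0
to [ 0.479  -0.1036  0.066 ] cm [ 2.300e-01 -1.000e-02  1.504e+01]
```

>>> arm_command:
  dr:
    - [0,0,0]
    - [0,0,0]
    - [0,0,0]
    - [0,0,0]
    - [0,0,0]
    - [0,0,0]
    - [0,0,0]
    - [0,0,0]
  linear:
    - [0.2,0,0]
    - [0,0,1]
    - [0,0,3]
    - [0,0,4]
    - [0,0,3]
    - [0,0,2.5]
    - [0,0,1.5]
    - [0,0,0]
  grip: [1,1,1,1,1,1,1,1]

```text
time: 13.4
ee_pos: [0.4783, -0.1027, 0.0653]
eef_rot: [[-0.083, 0.997, -0.002], [0.997, 0.083, 0.001], [0.001, -0.002, -1.0]]
ft_force: [-0.8, 0.1, -0.4]
opening: 1.003
finger_force: 0.0
```

>>> arm_command:
  dr:
    - [0,0,0]
    - [0,0,0]
    - [0,0,0]
    - [0,0,0]
    - [0,0,0]
    - [0,0,0]
    - [0,0,0]
    - [0,0,0]
  linear:
    - [0,0,0]
    - [0,0,0]
    - [0,0,0]
    - [0,0,0]
    - [0,0,0]
    - [0,0,0]
    - [0,0,0]
    - [0,0,0]
  grip: [0.6,0.5,0.4,0.3,-1,-1,-1,-1]

```text
time: 14.4
ee_pos: [0.4794, -0.1029, 0.0668]
eef_rot: [[-0.083, 0.997, 0.0], [0.997, 0.083, -0.0], [-0.0, 0.0, -1.0]]
ft_force: [-0.5, 0.2, 2.5]
opening: 0.62
finger_force: 25.0
```

```bash
python3 go.py 0.566,-0.386,0.216
```

```text
t 14.4 p [ 0.4794 -0.1029  0.0668] yang 4.78 tilt [ 2.e-04 -1.e-04 -1.e+00] F [-0.5  0.2  2.5] op 0.62 ff 25.0
to [ 0.566 -0.386  0.216] cm [-28.93   6.27 -14.91]
```

>>> arm_command:
  dr:
    - [0,0,0]
    - [0,0,0]
    - [0,0,0]
    - [0,0,0]
    - [0,0,0]
    - [0,0,0]
    - [0,0,0]
    - [0,0,0]
  linear:
    - [0,0,-0.5]
    - [0,0,-1.5]
    - [0,0,-2.5]
    - [0,0,-3]
    - [0,0,-3]
    - [0,0,-2.5]
    - [0,0,-1.5]
    - [0,0,-0.5]
  grip: [-1,-1,-1,-1,-1,-1,-1,-1]

```text
time: 15.4
ee_pos: [0.4797, -0.103, 0.2177]
eef_rot: [[-0.083, 0.997, 0.001], [0.997, 0.083, -0.0], [-0.001, 0.001, -1.0]]
ft_force: [0.3, -0.8, -2.3]
opening: 0.62
finger_force: 25.0
```

>>> arm_command:
  dr:
    - [0,0,0]
    - [0,0,0]
    - [0,0,0]
    - [0,0,0]
    - [0,0,0]
    - [0,0,0]
    - [0,0,0]
    - [0,0,0]
  linear:
    - [-1.5,1,0]
    - [-3.5,2,0]
    - [-5,2,0]
    - [-5,1.25,0]
    - [-5,0,0]
    - [-4.5,0,0]
    - [-3,0,0]
    - [-1.5,0,0]
  grip: [-1,-1,-1,-1,-1,-1,-1,-1]

```text
time: 16.4
ee_pos: [0.5649, -0.3878, 0.2147]
eef_rot: [[-0.082, 0.997, -0.002], [0.997, 0.082, 0.002], [0.002, -0.002, -1.0]]
ft_force: [-0.2, 0.1, -2.5]
opening: 0.62
finger_force: 25.0
```

>>> arm_command:
  dr:
    - [0,0,0]
    - [0,0,0]
    - [0,0,0]
    - [0,0,0]
    - [0,0,0]
    - [0,0,0]
    - [0,0,0]
    - [0,0,0]
  linear:
    - [0,0,1]
    - [0,0,2.5]
    - [0,0,3]
    - [0,0,3]
    - [0,0,2]
    - [0,0,1.2]
    - [0,0,0.7]
    - [0,0,0]
  grip: [-1,-1,-1,-1,-1,-1,-1,-1]

```text
time: 17.4
ee_pos: [0.566, -0.3866, 0.0828]
eef_rot: [[-0.083, 0.997, 0.0], [0.997, 0.083, -0.0], [-0.0, 0.0, -1.0]]
ft_force: [0.3, 0.3, -3.7]
opening: 0.62
finger_force: 25.0
```

>>> arm_command:
  dr:
    - [0,0,0]
    - [0,0,0]
    - [0,0,0]
    - [0,0,0]
  linear:
    - [0,0,0.1]
    - [0,0,0.1]
    - [0,0,0]
    - [0,0,0]
  grip: [-1,-1,-1,-1]

```text
time: 17.9
ee_pos: [0.5659, -0.3868, 0.0809]
eef_rot: [[-0.083, 0.997, 0.0], [0.997, 0.083, -0.0], [-0.0, 0.0, -1.0]]
ft_force: [0.2, 0.5, -2.7]
opening: 0.62
finger_force: 25.0
```

>>> arm_command:
  dr:
    - [0,0,0]
    - [0,0,0]
    - [0,0,0]
  linear:
    - [0,0,0.1]
    - [0,0,0]
    - [0,0,0]
  grip: [-1,-1,-1]

```text
time: 18.27
ee_pos: [0.5659, -0.3869, 0.0809]
eef_rot: [[-0.083, 0.997, 0.0], [0.997, 0.083, -0.001], [-0.001, 0.0, -1.0]]
ft_force: [-4.3, 2.2, 4.9]
opening: 0.623
finger_force: 25.0
```

>>> arm_command:
  dr:
    - [0,0,0]
    - [0,0,0]
    - [0,0,0]
    - [0,0,0]
    - [0,0,0]
    - [0,0,0]
  linear:
    - [0,0,-0.05]
    - [0,0,0]
    - [0,0,0]
    - [0,0,0]
    - [0,0,0]
    - [0,0,0]
  grip: [0.25,0.3,0.4,0.6,1,1]

```text
time: 19.02
ee_pos: [0.5658, -0.3866, 0.0801]
eef_rot: [[-0.083, 0.997, -0.0], [0.997, 0.083, 0.0], [0.0, -0.0, -1.0]]
ft_force: [-0.1, -0.1, 0.3]
opening: 0.967
finger_force: 0.0
```

>>> arm_command:
  dr:
    - [0,0,0]
    - [0,0,0]
    - [0,0,0]
    - [0,0,0]
    - [0,0,0]
    - [0,0,0]
    - [0,0,0]
    - [0,0,0]
  linear:
    - [0,0,-0.65]
    - [0,0,-1.5]
    - [0,0,-2.5]
    - [0,0,-3]
    - [0,0,-3]
    - [0,0,-2]
    - [0,0,-1]
    - [0,0,0]
  grip: [1,1,1,1,1,1,1,1]

```text
time: 20.02
ee_pos: [0.566, -0.3868, 0.2171]
eef_rot: [[-0.083, 0.997, 0.001], [0.997, 0.083, -0.0], [-0.001, 0.001, -1.0]]
ft_force: [0.2, 0.3, -1.5]
opening: 1.0
finger_force: 0.0
```

```bash
cat > red.py <<'E'
from h import *
import sys
for n in sys.argv[1:]:
    c=cap(n); P=cloud(c); hsv=cv2.cvtColor(c['pixels'],cv2.COLOR_BGR2HSV); H,S,V=cv2.split(hsv); z=P[...,2]
    m=((H<8)|(H>172))&(S>150)&(abs(z-.047)<.006)&(abs(P[...,0]-.54)<.08)&(abs(P[...,1]+.06)<.1)
    m=largest(m); cs,_=cv2.findContours(m.astype(np.uint8),0,1); k=max(cs,key=cv2.contourArea).reshape(-1,2)
    print(n,m.sum(),np.median(z[m]),rect(onplane(c,k,.047)),rect(P[m]))
    cv2.imwrite(f'pics/{n}_r.png',c['pixels'])
E
python3 red.py top; python3 go.py 0.5435,-0.0635,0.2165
```

```text
top 731 0.048510565860730916 [544.8 -63.8  56.8 106.4   2.8] [545.1 -63.8  56.9 106.1   2.4]
t 20.075 p [ 0.5656 -0.3865  0.2159] yang 4.78 tilt [-6.e-04  5.e-04 -1.e+00] F [-0.3 -0.3 -0.7] op 1.002 ff 0.0
to [ 0.5435 -0.0635  0.2165] cm [32.37  0.49 -0.04]
```

View pics/top_r.png

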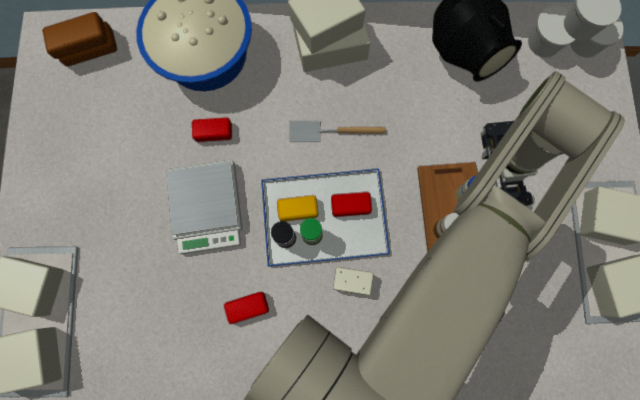

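Both jars are on the board, near (450,222) and (465,190). The loaf is clear at (351,204), with the green and black jars untouched. I'll move over the loaf and refine its position with the wrist camera.

>>> arm_command:
  dr:
    - [0,0,0]
    - [0,0,0]
    - [0,0,0]
    - [0,0,0]
    - [0,0,0]
    - [0,0,0]
    - [0,0,0]
    - [0,0,0]
  linear:
    - [2.4,0,0]
    - [5,0,0]
    - [6,0,0]
    - [6,0,0]
    - [6,0.3,0]
    - [5,0.3,0]
    - [2,0,0]
    - [0,0,0]
  grip: [1,1,1,1,1,1,1,1]

```text
time: 21.08
ee_pos: [0.5443, -0.0624, 0.2157]
eef_rot: [[-0.085, 0.996, -0.002], [0.996, 0.085, 0.0], [0.0, -0.001, -1.0]]
ft_force: [-1.1, -0.0, -0.3]
opening: 1.0
finger_force: 0.0
```

```bash
python3 red.py wrist;python3 go.py 0.544,-0.0635,0.012
```

```text
wrist 5388 0.04914860256753062 [546.3 -62.8  56.4 106.8   3.2] [546.3 -62.9  56.8 106.6   3.5]
t 21.125 p [ 0.5445 -0.0636  0.2159] yang 4.82 tilt [-1.2e-03 -4.0e-04 -1.0e+00] F [ 0.  -0.8  0.1] op 1.004 ff 0.0
to [ 0.544  -0.0635  0.012 ] cm [ 2.000e-02 -2.000e-02  2.039e+01]
```

>>> arm_command:
  dr:
    - [0,0,0]
    - [0,0,0.19]
    - [0,0,0]
    - [0,0,0]
    - [0,0,0]
    - [0,0,0]
    - [0,0,0]
    - [0,0,0]
  linear:
    - [0,0.1,0]
    - [0,0,0]
    - [0,0,3]
    - [0,0,5]
    - [0,0,4]
    - [0,0,3]
    - [0,0,2]
    - [0,0,1]
  grip: [1,1,1,1,1,1,1,1]

```text
time: 22.12
ee_pos: [0.5449, -0.0638, 0.0352]
eef_rot: [[-0.055, 0.998, -0.002], [0.998, 0.055, 0.0], [0.0, -0.002, -1.0]]
ft_force: [0.8, -0.4, -0.2]
opening: 0.997
finger_force: 0.0
```

>>> arm_command:
  dr:
    - [0,0,0]
    - [0,0,0]
    - [0,0,0]
    - [0,0,0]
  linear:
    - [0,0,1]
    - [0,0,1]
    - [0,0,0.4]
    - [0,0,0]
  grip: [1,1,1,1]

```text
time: 22.62
ee_pos: [0.5457, -0.0631, 0.0126]
eef_rot: [[-0.057, 0.998, -0.0], [0.998, 0.057, 0.0], [0.0, -0.0, -1.0]]
ft_force: [0.7, -0.5, 0.7]
opening: 0.998
finger_force: 0.0
```

>>> arm_command:
  dr:
    - [0,0,0]
    - [0,0,0]
    - [0,0,0]
    - [0,0,0]
    - [0,0,0]
    - [0,0,0]
    - [0,0,0]
    - [0,0,0]
  linear:
    - [0,0,0]
    - [0,0,0]
    - [0,0,0]
    - [0,0,0]
    - [0,0,0]
    - [0,0,0]
    - [0,0,0]
    - [0,0,0]
  grip: [0.7,0.6,0.5,0.4,-1,-1,-1,-1]

```text
time: 23.62
ee_pos: [0.5458, -0.0632, 0.0127]
eef_rot: [[-0.057, 0.998, 0.0], [0.998, 0.057, -0.0], [-0.0, 0.0, -1.0]]
ft_force: [0.4, 0.1, 0.6]
opening: 0.642
finger_force: 25.0
```

```bash
python3 go.py
```

```text
t 23.625 p [ 0.5458 -0.0632  0.0127] yang 3.26 tilt [ 1.e-04 -0.e+00 -1.e+00] F [0.4 0.1 0.6] op 0.642 ff 25.0
```

>>> arm_command:
  dr:
    - [0,0,0]
    - [0,0,0]
    - [0,0,0]
    - [0,0,0]
    - [0,0,0]
    - [0,0,0]
    - [0,0,0]
    - [0,0,0]
  linear:
    - [0,0,-0.5]
    - [0,0,-1.5]
    - [0,0,-3]
    - [0,0,-4]
    - [0,0,-4]
    - [0,0,-3.5]
    - [0,0,-2.4]
    - [0,0,-1.5]
  grip: [-1,-1,-1,-1,-1,-1,-1,-1]

```text
time: 24.62
ee_pos: [0.5462, -0.0633, 0.2191]
eef_rot: [[-0.057, 0.998, 0.002], [0.998, 0.057, -0.001], [-0.001, 0.002, -1.0]]
ft_force: [-1.1, 0.2, -3.4]
opening: 0.642
finger_force: 25.0
```

>>> arm_command:
  dr:
    - [0,0,0]
    - [0,0,0]
    - [0,0,0]
    - [0,0,0]
    - [0,0,0]
    - [0,0,0]
    - [0,0,0]
    - [0,0,0]
  linear:
    - [2,0,0]
    - [3.5,0.5,0]
    - [5,1,0]
    - [5,1,0]
    - [5,1,0]
    - [5,1,0]
    - [5,0.5,0]
    - [5,0,0]
  grip: [-1,-1,-1,-1,-1,-1,-1,-1]

```text
time: 25.62
ee_pos: [0.5739, 0.2965, 0.2147]
eef_rot: [[-0.057, 0.998, -0.003], [0.998, 0.057, -0.001], [-0.001, -0.003, -1.0]]
ft_force: [0.9, 0.1, -3.9]
opening: 0.643
finger_force: 25.0
```

>>> arm_command:
  dr:
    - [0,0,0]
    - [0,0,0]
    - [0,0,-0.25]
    - [0,0,-0.25]
    - [0,0,0]
  linear:
    - [3.5,0,0]
    - [1.4,0,0]
    - [0,0,0]
    - [0,0,0]
    - [0,0,0]
  grip: [-1,-1,-1,-1,-1]

```text
time: 26.25
ee_pos: [0.5731, 0.3417, 0.2167]
eef_rot: [[-0.126, 0.992, 0.0], [0.992, 0.126, -0.0], [-0.0, 0.0, -1.0]]
ft_force: [0.0, -0.2, -3.3]
opening: 0.644
finger_force: 25.0
```

```bash
python3 go.py 0.5722,0.3432,0.06
python3 - <<'E'
from h import *
c=cap('wrist'); cv2.imwrite('pics/w3.png',c['pixels']); P=cloud(c); z=P[...,2]
m=largest((abs(z-.05)<.006)&(P[...,1]>.22)); print(m.sum(),rect(P[m]),np.median(z[m]))
E
```

```text
t 26.25 p [0.5731 0.3417 0.2167] yang 7.22 tilt [ 1.e-04 -2.e-04 -1.e+00] F [ 0.  -0.2 -3.3] op 0.644 ff 25.0
to [0.5722 0.3432 0.06  ] cm [ 0.16 -0.07 15.67]
13887 [568.8 358.9 179.8 149.7   7.5] 0.05033538722423921
```

View pics/w3.png

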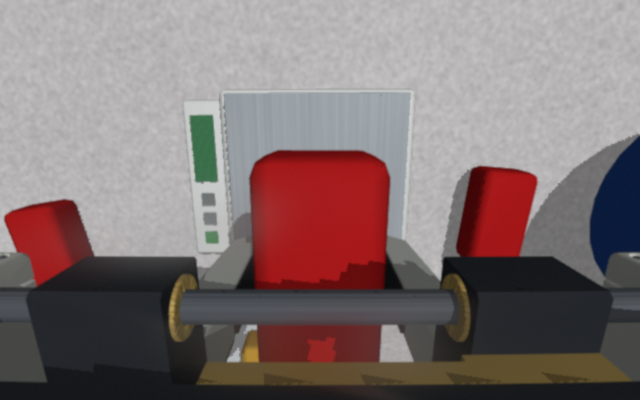

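The wrist view shows the pan at columns 224–412, with its far edge at row 90. The held loaf is centred over it and square to it, so I'll lower it.

>>> arm_command:
  dr:
    - [0,0,0]
    - [0,0,0]
    - [0,0,0]
    - [0,0,0]
    - [0,0,0]
    - [0,0,0]
    - [0,0,0]
    - [0,0,0]
  linear:
    - [0.15,-0.05,1]
    - [0,0,2.5]
    - [0,0,3.5]
    - [0,0,3.5]
    - [0,0,2.5]
    - [0,0,1.5]
    - [0,0,0.8]
    - [0,0,0.1]
  grip: [-1,-1,-1,-1,-1,-1,-1,-1]

```text
time: 27.3
ee_pos: [0.5722, 0.3444, 0.0628]
eef_rot: [[-0.126, 0.992, 0.0], [0.992, 0.126, 0.0], [0.0, 0.0, -1.0]]
ft_force: [-0.1, -0.9, -2.8]
opening: 0.642
finger_force: 25.0
```

>>> arm_command:
  dr:
    - [0,0,0]
    - [0,0,0]
    - [0,0,0]
    - [0,0,0]
  linear:
    - [0,0,0.1]
    - [0,0,0.1]
    - [0,0,0.1]
    - [0,0,0]
  grip: [-1,-1,-1,-1]

```text
time: 27.8
ee_pos: [0.572, 0.3444, 0.0597]
eef_rot: [[-0.126, 0.992, 0.0], [0.992, 0.126, 0.0], [0.0, 0.0, -1.0]]
ft_force: [-0.7, 0.5, -3.6]
opening: 0.644
finger_force: 25.0
```

>>> arm_command:
  dr:
    - [0,0,0]
    - [0,0,0]
    - [0,0,0]
  linear:
    - [0,0,0.05]
    - [0,0,0]
    - [0,0,0]
  grip: [-1,-1,-1]

```text
time: 28.18
ee_pos: [0.572, 0.3444, 0.0591]
eef_rot: [[-0.126, 0.992, -0.0], [0.992, 0.126, -0.0], [-0.0, -0.0, -1.0]]
ft_force: [-0.9, 0.5, -3.2]
opening: 0.642
finger_force: 25.0
```

>>> arm_command:
  dr:
    - [0,0,0]
    - [0,0,0]
    - [0,0,0]
  linear:
    - [0,0,0.05]
    - [0,0,0]
    - [0,0,0]
  grip: [-1,-1,-1]

```text
time: 28.55
ee_pos: [0.5721, 0.3445, 0.0587]
eef_rot: [[-0.126, 0.992, 0.0], [0.992, 0.126, 0.0], [0.0, 0.0, -1.0]]
ft_force: [0.4, 0.0, -3.5]
opening: 0.647
finger_force: 25.0
```

>>> arm_command:
  dr:
    - [0,0,0]
    - [0,0,0]
    - [0,0,0]
  linear:
    - [0,0,0.05]
    - [0,0,0]
    - [0,0,0]
  grip: [-1,-1,-1]

```text
time: 28.92
ee_pos: [0.5721, 0.3445, 0.0587]
eef_rot: [[-0.126, 0.992, 0.0], [0.992, 0.126, 0.0], [0.0, 0.0, -1.0]]
ft_force: [-3.5, -3.3, 4.5]
opening: 0.64
finger_force: 25.0
```

>>> arm_command:
  dr:
    - [0,0,0]
    - [0,0,0]
    - [0,0,0]
    - [0,0,0]
    - [0,0,0]
    - [0,0,0]
  linear:
    - [0,0,-0.03]
    - [0,0,0]
    - [0,0,0]
    - [0,0,0]
    - [0,0,0]
    - [0,0,0]
  grip: [0.3,0.35,0.45,0.6,1,1]

```text
time: 29.68
ee_pos: [0.572, 0.3444, 0.0584]
eef_rot: [[-0.126, 0.992, -0.0], [0.992, 0.126, -0.0], [-0.0, -0.0, -1.0]]
ft_force: [0.3, 0.0, -0.3]
opening: 0.962
finger_force: 0.0
```

>>> arm_command:
  dr:
    - [0,0,0]
    - [0,0,0]
    - [0,0,0]
    - [0,0,0]
    - [0,0,0]
    - [0,0,0]
    - [0,0,0.31]
    - [0,0,0]
  linear:
    - [0,0,-1]
    - [0,0,-2]
    - [0,0,-4]
    - [0,0,-4]
    - [0,0,-3]
    - [0,0,-1.8]
    - [0,0,0]
    - [0,0,0]
  grip: [1,1,1,1,1,1,1,1]

```text
time: 30.68
ee_pos: [0.572, 0.3444, 0.2168]
eef_rot: [[-0.084, 0.997, 0.0], [0.997, 0.084, 0.0], [0.0, 0.0, -1.0]]
ft_force: [-0.2, -0.3, -1.1]
opening: 1.001
finger_force: 0.0
```

```bash
python3 go.py 0.5660,-0.3866,0.2165
python3 - <<'E'
from h import *
c=cap('top'); cv2.imwrite('pics/t4.png',c['pixels']); P=cloud(c); z=P[...,2]
H,S,V=cv2.split(cv2.cvtColor(c['pixels'],cv2.COLOR_BGR2HSV))
m=((H<8)|(H>172))&(S>150)&(abs(z-.095)<.008)&(P[...,1]>.2); print(m.sum(), rect(P[largest(m)]) if m.sum()>20 else 0)
for u0,u1 in((425,500),):
    m=roi((z>.13)&(z<.16),u0,170,u1,270); n,l,s,_=cv2.connectedComponentsWithStats(m.astype(np.uint8))
    for i in range(1,n):
        if s[i,4]>150: print(s[i],P[l==i].mean(0).round(4))
E
```

```text
t 30.675 p [0.572  0.3444 0.2168] yang 4.79 tilt [ 1.e-04  1.e-04 -1.e+00] F [-0.2 -0.3 -1.1] op 1.001 ff 0.0
to [ 0.566  -0.3866  0.2165] cm [-7.28e+01 -6.70e+00  3.00e-02]
477 [574.1 323.2  56.9  69.4   6.7]
[467 175  23  22 391] [ 0.5651 -0.3857  0.1423]
[443 213  23  22 376] [ 0.4676 -0.3154  0.1425]
```

View pics/t4.png

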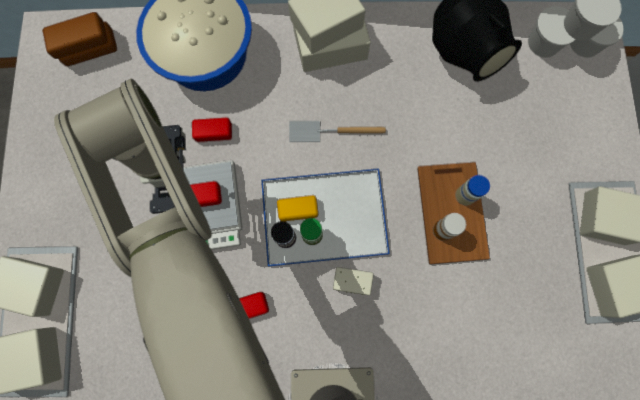

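The loaf lies on the pan at (205,193). Blue (476,187) and white (453,225) stand upright on the board. I'll fetch white first.

>>> arm_command:
  dr:
    - [0,0,0]
    - [0,0,0]
    - [0,0,0]
    - [0,0,0]
    - [0,0,0]
    - [0,0,0]
    - [0,0,0]
    - [0,0,0]
  linear:
    - [-2.5,-0.6,0]
    - [-4.5,-1.1,0]
    - [-5,-1.2,0]
    - [-5,-1.2,0]
    - [-5,-1.2,0]
    - [-5,-1.2,0]
    - [-5,-1.2,0]
    - [-5,-1.2,0]
  grip: [1,1,1,1,1,1,1,1]

```text
time: 31.72
ee_pos: [0.5133, -0.0332, 0.216]
eef_rot: [[-0.084, 0.996, -0.001], [0.996, 0.084, 0.0], [0.0, -0.001, -1.0]]
ft_force: [1.1, 0.1, 0.6]
opening: 1.002
finger_force: 0.0
```

>>> arm_command:
  dr:
    - [0,0,0]
    - [0,0,0]
    - [0,0,0]
    - [0,0,0]
    - [0,0,0]
    - [0,0,0]
    - [0,0,0]
    - [0,0,0]
  linear:
    - [-5,-1.2,0]
    - [-5,-1.2,0]
    - [-5,-1.2,0]
    - [-5,-1.2,0]
    - [-4.5,-1.1,0]
    - [-3.6,-1,0]
    - [0,0,0]
    - [0,0,0]
  grip: [1,1,1,1,1,1,1,1]

```text
time: 32.72
ee_pos: [0.4687, -0.3168, 0.2159]
eef_rot: [[-0.083, 0.997, -0.001], [0.997, 0.083, 0.001], [0.001, -0.001, -1.0]]
ft_force: [0.4, -0.4, -0.1]
opening: 1.0
finger_force: 0.0
```

```bash
python3 go.py 0.4688,-0.3176,0.0805
```

```text
t 32.725 p [ 0.4687 -0.3168  0.2159] yang 4.79 tilt [-7.0e-04  1.2e-03 -1.0e+00] F [ 0.4 -0.4 -0.1] op 1.0 ff 0.0
to [ 0.4688 -0.3176  0.0805] cm [-0.1   0.02 13.54]
```

>>> arm_command:
  dr:
    - [0,0,0]
    - [0,0,0]
    - [0,0,0]
    - [0,0,0]
    - [0,0,0]
    - [0,0,0]
    - [0,0,0]
    - [0,0,0]
  linear:
    - [0,0,1]
    - [0,0,2.5]
    - [0,0,3]
    - [0,0,3]
    - [0,0,2]
    - [0,0,1.4]
    - [0,0,0.6]
    - [0,0,0]
  grip: [1,1,1,1,1,1,1,1]

```text
time: 33.72
ee_pos: [0.469, -0.3176, 0.0817]
eef_rot: [[-0.083, 0.997, 0.0], [0.997, 0.083, -0.0], [-0.0, 0.0, -1.0]]
ft_force: [-0.3, 0.7, 0.3]
opening: 1.001
finger_force: 0.0
```

```bash
python3 go.py 0.4688,-0.3176,0.0803
```

```text
t 33.725 p [ 0.469  -0.3176  0.0817] yang 4.78 tilt [ 2.e-04 -2.e-04 -1.e+00] F [-0.3  0.7  0.3] op 1.001 ff 0.0
to [ 0.4688 -0.3176  0.0803] cm [-0.   -0.02  0.14]
```

>>> arm_command:
  dr:
    - [0,0,0]
    - [0,0,0]
    - [0,0,0]
    - [0,0,0]
    - [0,0,0]
    - [0,0,0]
    - [0,0,0]
    - [0,0,0]
  linear:
    - [0,0,0.14]
    - [0,0,0]
    - [0,0,0]
    - [0,0,0]
    - [0,0,0]
    - [0,0,0]
    - [0,0,0]
    - [0,0,0]
  grip: [0.6,0.5,0.4,0.3,-1,-1,-1,-1]

```text
time: 34.72
ee_pos: [0.4687, -0.3176, 0.0801]
eef_rot: [[-0.083, 0.997, -0.0], [0.997, 0.083, -0.0], [-0.0, -0.0, -1.0]]
ft_force: [-2.0, 0.2, 1.9]
opening: 0.621
finger_force: 25.0
```

>>> arm_command:
  dr:
    - [0,0,0]
    - [0,0,0]
    - [0,0,0]
    - [0,0,0]
    - [0,0,0]
    - [0,0,0]
    - [0,0,0]
    - [0,0,0]
  linear:
    - [0,0,-0.5]
    - [0,0,-1.5]
    - [0,0,-2.5]
    - [0,0,-3]
    - [0,0,-3]
    - [0,0,-2]
    - [0,0,-1.14]
    - [0,0,0]
  grip: [-1,-1,-1,-1,-1,-1,-1,-1]

```text
time: 35.72
ee_pos: [0.4691, -0.3177, 0.217]
eef_rot: [[-0.083, 0.997, 0.001], [0.997, 0.083, -0.001], [-0.001, 0.001, -1.0]]
ft_force: [-0.2, 0.1, -3.4]
opening: 0.621
finger_force: 25.0
```

>>> arm_command:
  dr:
    - [0,0,0]
    - [0,0,0]
    - [0,0,0]
    - [0,0,0]
    - [0,0,0]
    - [0,0,0]
    - [0,0,0]
    - [0,0,0]
  linear:
    - [1.5,0,0]
    - [3.5,0.5,0]
    - [4.5,0.5,0]
    - [5,0.5,0]
    - [5,0.5,0]
    - [4.5,0.5,0]
    - [3,0.5,0]
    - [1.5,0,0]
  grip: [-1,-1,-1,-1,-1,-1,-1,-1]

```text
time: 36.72
ee_pos: [0.474, -0.0288, 0.2153]
eef_rot: [[-0.086, 0.996, -0.002], [0.996, 0.086, 0.001], [0.001, -0.002, -1.0]]
ft_force: [-0.5, -0.0, -3.7]
opening: 0.621
finger_force: 25.0
```

>>> arm_command:
  dr:
    - [0,0,0]
    - [0,0,0]
    - [0,0,0]
  linear:
    - [0,0,0]
    - [0,0,0]
    - [0,0,0]
  grip: [-1,-1,-1]

```text
time: 37.1
ee_pos: [0.4749, -0.032, 0.2163]
eef_rot: [[-0.082, 0.997, -0.0], [0.997, 0.082, -0.0], [-0.0, -0.0, -1.0]]
ft_force: [-0.7, -0.2, -2.4]
opening: 0.619
finger_force: 25.0
```

```bash
python3 go.py 0.4744,-0.0305,0.0665
```

```text
t 37.1 p [ 0.4749 -0.032   0.2163] yang 4.69 tilt [-2.e-04 -2.e-04 -1.e+00] F [-0.7 -0.2 -2.4] op 0.619 ff 25.0
to [ 0.4744 -0.0305  0.0665] cm [ 0.16 -0.03 14.98]
```

>>> arm_command:
  dr:
    - [0,0,0]
    - [0,0,0]
    - [0,0,0]
    - [0,0,0]
    - [0,0,0]
    - [0,0,0]
    - [0,0,0]
    - [0,0,0]
  linear:
    - [0,0,1]
    - [0,0,2.5]
    - [0,0,3.5]
    - [0,0,3.5]
    - [0,0,2.2]
    - [0,0,1.2]
    - [0,0,0.6]
    - [0,0,0]
  grip: [-1,-1,-1,-1,-1,-1,-1,-1]

```text
time: 38.1
ee_pos: [0.4752, -0.0311, 0.0717]
eef_rot: [[-0.083, 0.997, 0.0], [0.997, 0.083, -0.0], [-0.0, 0.0, -1.0]]
ft_force: [-0.6, -0.1, -2.6]
opening: 0.623
finger_force: 25.0
```

>>> arm_command:
  dr:
    - [0,0,0]
    - [0,0,0]
  linear:
    - [0,0,0]
    - [0,0,0]
  grip: [-1,-1]

```text
time: 38.35
ee_pos: [0.4756, -0.0311, 0.0723]
eef_rot: [[-0.083, 0.997, 0.001], [0.997, 0.083, -0.0], [-0.0, 0.001, -1.0]]
ft_force: [0.3, -1.0, -3.8]
opening: 0.619
finger_force: 25.0
```

```bash
python3 go.py 0.4744,-0.0305,0.0661
```

```text
t 38.35 p [ 0.4756 -0.0311  0.0723] yang 4.78 tilt [ 1.5e-03 -3.0e-04 -1.0e+00] F [ 0.3 -1.  -3.8] op 0.619 ff 25.0
to [ 0.4744 -0.0305  0.0661] cm [ 0.07 -0.12  0.62]
```

>>> arm_command:
  dr:
    - [0,0,0]
    - [0,0,0]
    - [0,0,0]
    - [0,0,0]
  linear:
    - [0.05,-0.07,0.2]
    - [0,0,0.2]
    - [0,0,0.1]
    - [0,0,0]
  grip: [-1,-1,-1,-1]

```text
time: 38.85
ee_pos: [0.4741, -0.0305, 0.0663]
eef_rot: [[-0.083, 0.997, -0.0], [0.997, 0.083, 0.0], [0.0, -0.0, -1.0]]
ft_force: [1.0, 0.6, -3.3]
opening: 0.622
finger_force: 25.0
```

>>> arm_command:
  dr:
    - [0,0,0]
    - [0,0,0]
    - [0,0,0]
  linear:
    - [0,0,0.06]
    - [0,0,0]
    - [0,0,0]
  grip: [-1,-1,-1]

```text
time: 39.22
ee_pos: [0.4743, -0.0306, 0.0661]
eef_rot: [[-0.083, 0.997, 0.0], [0.997, 0.083, -0.0], [-0.0, 0.0, -1.0]]
ft_force: [-1.8, 0.5, 1.7]
opening: 0.624
finger_force: 25.0
```

```bash
python3 go.py 0.4744,-0.0305,0.0661
```

```text
t 39.225 p [ 0.4743 -0.0306  0.0661] yang 4.78 tilt [ 1.e-04 -1.e-04 -1.e+00] F [-1.8  0.5  1.7] op 0.624 ff 25.0
to [ 0.4744 -0.0305  0.0661] cm [ 0.01  0.01 -0.  ]
```

>>> arm_command:
  dr:
    - [0,0,0]
    - [0,0,0]
    - [0,0,0]
    - [0,0,0]
    - [0,0,0]
    - [0,0,0]
  linear:
    - [0,0,0]
    - [0,0,0]
    - [0,0,0]
    - [0,0,0]
    - [0,0,0]
    - [0,0,0]
  grip: [0.25,0.3,0.4,0.6,1,1]

```text
time: 39.98
ee_pos: [0.4743, -0.0305, 0.0658]
eef_rot: [[-0.083, 0.997, 0.0], [0.997, 0.083, 0.0], [0.0, 0.0, -1.0]]
ft_force: [0.5, -0.1, 0.1]
opening: 0.963
finger_force: 0.0
```

>>> arm_command:
  dr:
    - [0,0,0]
    - [0,0,0]
    - [0,0,0]
    - [0,0,0]
    - [0,0,0]
    - [0,0,0]
    - [0,0,0]
    - [0,0,0]
  linear:
    - [0,0,-0.7]
    - [0,0,-1.5]
    - [0,0,-3]
    - [0,0,-3.5]
    - [0,0,-3.3]
    - [0,0,-2]
    - [0,0,-1]
    - [0,0,0]
  grip: [1,1,1,1,1,1,1,1]

```text
time: 40.98
ee_pos: [0.4747, -0.0306, 0.2168]
eef_rot: [[-0.083, 0.997, 0.002], [0.997, 0.083, -0.0], [-0.0, 0.002, -1.0]]
ft_force: [0.4, 0.3, 0.5]
opening: 0.998
finger_force: 0.0
```

>>> arm_command:
  dr:
    - [0,0,0]
    - [0,0,0]
    - [0,0,0]
    - [0,0,0]
    - [0,0,0]
    - [0,0,0]
    - [0,0,0]
    - [0,0,0]
  linear:
    - [-2,0.2,0]
    - [-4,1,0]
    - [-5.5,1,0]
    - [-6,1,0]
    - [-6,1,0]
    - [-5.5,1,0]
    - [-4.25,1,0]
    - [-3,0,0]
  grip: [1,1,1,1,1,1,1,1]

```text
time: 41.98
ee_pos: [0.5657, -0.3881, 0.2134]
eef_rot: [[-0.082, 0.997, -0.002], [0.997, 0.082, 0.002], [0.002, -0.002, -1.0]]
ft_force: [0.0, 0.2, 0.5]
opening: 1.0
finger_force: 0.0
```

>>> arm_command:
  dr:
    - [0,0,0]
    - [0,0,0]
    - [0,0,0]
  linear:
    - [0,0,0]
    - [0,0,0]
    - [0,0,0]
  grip: [1,1,1]

```text
time: 42.35
ee_pos: [0.5663, -0.3853, 0.2156]
eef_rot: [[-0.084, 0.996, -0.0], [0.996, 0.084, 0.001], [0.001, -0.0, -1.0]]
ft_force: [0.9, 0.3, 0.0]
opening: 1.002
finger_force: 0.0
```

```bash
python3 go.py 0.566,-0.3867,0.0803
```

```text
t 42.35 p [ 0.5663 -0.3853  0.2156] yang 4.84 tilt [-3.e-04  6.e-04 -1.e+00] F [0.9 0.3 0. ] op 1.002 ff 0.0
to [ 0.566  -0.3867  0.0803] cm [-0.14 -0.04 13.53]
```

>>> arm_command:
  dr:
    - [0,0,0]
    - [0,0,0]
    - [0,0,0]
    - [0,0,0]
    - [0,0,0]
    - [0,0,0]
    - [0,0,0]
    - [0,0,0]
  linear:
    - [0,0,1]
    - [0,0,2.5]
    - [0,0,3]
    - [0,0,3]
    - [0,0,2]
    - [0,0,1.4]
    - [0,0,0.6]
    - [0,0,0]
  grip: [1,1,1,1,1,1,1,1]

```text
time: 43.35
ee_pos: [0.5664, -0.3867, 0.0811]
eef_rot: [[-0.083, 0.997, 0.0], [0.997, 0.083, -0.0], [-0.0, 0.0, -1.0]]
ft_force: [-0.5, -0.3, -0.2]
opening: 1.0
finger_force: 0.0
```

```bash
python3 go.py 0.566,-0.3867,0.0803
```

```text
t 43.35 p [ 0.5664 -0.3867  0.0811] yang 4.78 tilt [ 3.e-04 -2.e-04 -1.e+00] F [-0.5 -0.3 -0.2] op 1.0 ff 0.0
to [ 0.566  -0.3867  0.0803] cm [ 0.   -0.04  0.08]
```

>>> arm_command:
  dr:
    - [0,0,0]
    - [0,0,0]
    - [0,0,0]
    - [0,0,0]
    - [0,0,0]
    - [0,0,0]
    - [0,0,0]
    - [0,0,0]
  linear:
    - [0,-0.04,0.08]
    - [0,0,0]
    - [0,0,0]
    - [0,0,0]
    - [0,0,0]
    - [0,0,0]
    - [0,0,0]
    - [0,0,0]
  grip: [0.6,0.5,0.4,0.3,-1,-1,-1,-1]

```text
time: 44.35
ee_pos: [0.5658, -0.3867, 0.0801]
eef_rot: [[-0.083, 0.997, -0.0], [0.997, 0.083, -0.0], [-0.0, -0.0, -1.0]]
ft_force: [-0.7, -0.6, 1.4]
opening: 0.62
finger_force: 25.0
```

>>> arm_command:
  dr:
    - [0,0,0]
    - [0,0,0]
    - [0,0,0]
    - [0,0,0]
    - [0,0,0]
    - [0,0,0]
    - [0,0,0]
    - [0,0,0]
  linear:
    - [0,0,-0.5]
    - [0,0,-1.5]
    - [0,0,-2.5]
    - [0,0,-3]
    - [0,0,-3]
    - [0,0,-2]
    - [0,0,-1.1]
    - [0,0,0]
  grip: [-1,-1,-1,-1,-1,-1,-1,-1]

```text
time: 45.35
ee_pos: [0.5661, -0.3868, 0.2166]
eef_rot: [[-0.083, 0.997, 0.001], [0.997, 0.083, -0.001], [-0.001, 0.001, -1.0]]
ft_force: [-0.1, -0.1, -4.2]
opening: 0.621
finger_force: 25.0
```

>>> arm_command:
  dr:
    - [0,0,0]
    - [0,0,0]
    - [0,0,0]
    - [0,0,0]
    - [0,0,0]
    - [0,0,0]
    - [0,0,0]
    - [0,0,0]
  linear:
    - [1.5,-0.3,0]
    - [3.5,-1,0]
    - [5,-1,0]
    - [5,-1,0]
    - [5,-1,0]
    - [4.5,-1,0]
    - [3,-1,0]
    - [1.5,0,0]
  grip: [-1,-1,-1,-1,-1,-1,-1,-1]

```text
time: 46.35
ee_pos: [0.4778, -0.1014, 0.2148]
eef_rot: [[-0.084, 0.996, -0.002], [0.996, 0.084, 0.001], [0.001, -0.002, -1.0]]
ft_force: [0.5, -0.9, -2.6]
opening: 0.619
finger_force: 25.0
```

>>> arm_command:
  dr:
    - [0,0,0]
    - [0,0,0]
    - [0,0,0]
  linear:
    - [0,0,0]
    - [0,0,0]
    - [0,0,0]
  grip: [-1,-1,-1]

```text
time: 46.72
ee_pos: [0.4791, -0.1038, 0.2158]
eef_rot: [[-0.082, 0.997, -0.0], [0.997, 0.082, -0.0], [-0.0, -0.0, -1.0]]
ft_force: [0.3, 0.5, -3.1]
opening: 0.621
finger_force: 25.0
```

```bash
python3 go.py 0.4792,-0.1031,0.0661
```

```text
t 46.725 p [ 0.4791 -0.1038  0.2158] yang 4.71 tilt [-4.e-04 -1.e-04 -1.e+00] F [ 0.3  0.5 -3.1] op 0.621 ff 25.0
to [ 0.4792 -0.1031  0.0661] cm [ 0.07  0.03 14.97]
```

>>> arm_command:
  dr:
    - [0,0,0]
    - [0,0,0]
    - [0,0,0]
    - [0,0,0]
    - [0,0,0]
    - [0,0,0]
    - [0,0,0]
    - [0,0,0]
  linear:
    - [0,0,1]
    - [0,0,2.5]
    - [0,0,3.5]
    - [0,0,3.5]
    - [0,0,2.2]
    - [0,0,1.2]
    - [0,0,0.6]
    - [0,0,0]
  grip: [-1,-1,-1,-1,-1,-1,-1,-1]

```text
time: 47.72
ee_pos: [0.4791, -0.103, 0.0713]
eef_rot: [[-0.083, 0.997, 0.0], [0.997, 0.083, -0.0], [-0.0, 0.0, -1.0]]
ft_force: [0.3, 0.1, -2.8]
opening: 0.62
finger_force: 25.0
```

>>> arm_command:
  dr:
    - [0,0,0]
    - [0,0,0]
    - [0,0,0]
    - [0,0,0]
  linear:
    - [0,0,0]
    - [0,0,0]
    - [0,0,0]
    - [0,0,0]
  grip: [-1,-1,-1,-1]

```text
time: 48.22
ee_pos: [0.479, -0.1029, 0.0712]
eef_rot: [[-0.083, 0.997, 0.0], [0.997, 0.083, -0.0], [-0.0, 0.0, -1.0]]
ft_force: [-0.0, 0.5, -3.0]
opening: 0.623
finger_force: 25.0
```

```bash
python3 go.py 0.4792,-0.1033,0.0661
```

```text
t 48.225 p [ 0.479  -0.1029  0.0712] yang 4.78 tilt [ 4.e-04 -1.e-04 -1.e+00] F [-0.   0.5 -3. ] op 0.623 ff 25.0
to [ 0.4792 -0.1033  0.0661] cm [-0.04  0.02  0.51]
```

>>> arm_command:
  dr:
    - [0,0,0]
    - [0,0,0]
    - [0,0,0]
    - [0,0,0]
  linear:
    - [0,0,0.2]
    - [0,0,0.2]
    - [0,0,0.05]
    - [0,0,0]
  grip: [-1,-1,-1,-1]

```text
time: 48.72
ee_pos: [0.4788, -0.1029, 0.0664]
eef_rot: [[-0.083, 0.997, -0.0], [0.997, 0.083, 0.0], [0.0, -0.0, -1.0]]
ft_force: [-0.5, -0.1, -3.3]
opening: 0.618
finger_force: 25.0
```

>>> arm_command:
  dr:
    - [0,0,0]
    - [0,0,0]
    - [0,0,0]
  linear:
    - [0,0,0.06]
    - [0,0,0]
    - [0,0,0]
  grip: [-1,-1,-1]

```text
time: 49.1
ee_pos: [0.479, -0.1029, 0.0661]
eef_rot: [[-0.083, 0.997, 0.0], [0.997, 0.083, -0.0], [-0.0, 0.0, -1.0]]
ft_force: [0.2, 0.4, -1.3]
opening: 0.618
finger_force: 25.0
```

Light contact. I'll go down 0.3 mm more, release, rise and move clear.

>>> arm_command:
  dr:
    - [0,0,0]
    - [0,0,0]
    - [0,0,0]
    - [0,0,0]
    - [0,0,0]
    - [0,0,0]
    - [0,0,0]
    - [0,0,0]
  linear:
    - [0,0,0.03]
    - [0,0,0]
    - [0,0,0]
    - [0,0,0]
    - [0,0,0]
    - [0,0,0]
    - [0,0,0]
    - [0,0,0]
  grip: [-1,-1,0.25,0.3,0.4,0.6,1,1]

```text
time: 50.1
ee_pos: [0.4789, -0.1029, 0.0656]
eef_rot: [[-0.083, 0.997, -0.0], [0.997, 0.083, 0.0], [0.0, -0.0, -1.0]]
ft_force: [0.6, 0.6, -0.1]
opening: 0.963
finger_force: 0.0
```

>>> arm_command:
  dr:
    - [0,0,0]
    - [0,0,0]
    - [0,0,0]
    - [0,0,0]
    - [0,0,0]
    - [0,0,0]
    - [0,0,0]
    - [0,0,0]
  linear:
    - [0,0,-0.7]
    - [0,0,-1.5]
    - [0,0,-3]
    - [0,0,-3.5]
    - [0,0,-3.3]
    - [0,0,-2]
    - [0,0,-1]
    - [0,0,0]
  grip: [1,1,1,1,1,1,1,1]

```text
time: 51.1
ee_pos: [0.4793, -0.103, 0.2166]
eef_rot: [[-0.083, 0.997, 0.002], [0.997, 0.083, -0.001], [-0.001, 0.002, -1.0]]
ft_force: [0.1, -0.8, -0.5]
opening: 1.003
finger_force: 0.0
```

>>> arm_command:
  dr:
    - [0,0,0]
    - [0,0,0]
    - [0,0,0]
    - [0,0,0]
    - [0,0,0]
    - [0,0,0]
    - [0,0,0]
    - [0,0,0]
  linear:
    - [-2,0,0]
    - [-4,0,0]
    - [-5,0,0]
    - [-5,0,0]
    - [-5,0,0]
    - [-4,0,0]
    - [0,0,0]
    - [0,0,0]
  grip: [1,1,1,1,1,1,1,1]

```text
time: 52.1
ee_pos: [0.4989, -0.3521, 0.2143]
eef_rot: [[-0.082, 0.997, -0.002], [0.997, 0.082, 0.002], [0.002, -0.002, -1.0]]
ft_force: [-0.5, 1.0, -0.8]
opening: 0.997
finger_force: 0.0
```

```bash
python3 meas.py 2>&1 | grep -E "black|green|white|blue|yellow"
python3 - <<'E'
from h import *
c=cap('top'); cv2.imwrite('pics/t5.png',c['pixels']); P=cloud(c); z=P[...,2]
H,S,V=cv2.split(cv2.cvtColor(c['pixels'],cv2.COLOR_BGR2HSV))
m=((H<8)|(H>172))&(S>150)&(abs(z-.095)<.008)&(P[...,1]>.2); print('red on pan',rect(P[largest(m)]),np.median(z[m]))
E
```

```text
black px 282.2 231.5 h 0.1291 enc [0.4608 0.1167 0.129 ] r 0.0295 cent [0.4601 0.118 ] 396
green px 310.1 228.9 h 0.1291 enc [0.4656 0.0465 0.129 ] r 0.0291 cent [0.4658 0.0453] 391
white px 340.4 225.0 h 0.129 enc [ 0.4736 -0.0299  0.129 ] r 0.0281 cent [ 0.473  -0.0297] 390
blue px 369.7 222.1 h 0.1288 enc [ 0.4789 -0.1041  0.129 ] r 0.0282 cent [ 0.4784 -0.1038] 388
red on pan [571.6 341.8  56.6 106.7   6.4] 0.0946598147759848
```

View pics/t5.png

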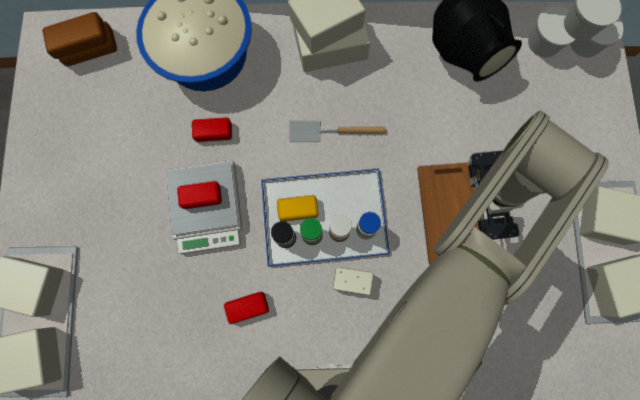

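All four jars are back at their starting positions to within about 1 mm. The loaf lies in the middle of the pan (199,195), and the gripper is clear of everything.

```bash
python3 -c "
from rig import manip; print(manip.sign_off())"
```

```text
the job is handed in; nothing more can be done
None
```

The job is done and handed in at about 52 s: the red cheese lies flat in the middle of the pan, and the white and blue jars are back where they stood to within about 1 mm, with the other two jars and the yellow cheese untouched.

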